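Tip the carton into its bay and push it against the stop

TASK

The tall slim carton of sample bags stands on end across one end line of the bay outlined on the mat. Without gripping or lifting it, tip it over with a push near its top so that it falls flat inside the outline, towards the low metal stop bar at the other end; then push it along, still inside the outline, until its end sits flush against the bar, and move clear. Leave the small carton, the roll of labels and the stamp where they are.

Things in the scene. Friction and masses are not known exactly. Their poses are not given: they have to be found in the camera images.
- tall_carton: The tall slim cardboard carton, 90 mm wide (x), 40 mm thick (y), 150 mm tall (z), about 0.25 kg, loose, standing on the mat, one broad face towards the bay (square within 0.1 rad). Origin at the centre of its underside. It may stand at either end of the mat, so its +y points towards or away from the bay. Fallen, its y is vertical (up or down) and its z points to the bar.
- tall_carton_center (a point): Middle of the tall carton, 75 mm above its underside along its z; 20 mm above the mat when it lies flat. Axes as the carton's. Pushed about 115 mm above its foot, the carton tips over its lower front edge hardly sliding, and falls by itself once it leans over 15 degrees (pushed some 32 mm at that height).
- bay_mat: Fixed dark mat, 152 mm (x) by 310 mm (y) by 3 mm thick, origin at the centre of its underside; y is its long axis. A thin white line on it outlines the bay: a rectangle centred on the mat, 134 mm (x) by 210 mm (y) inside the line.
- stop_bar: Fixed low aluminium bar across the mat on the end line away from the tall carton (+y or -y end): 130 mm long (x, across the mat), 24 mm thick (y, along the mat), 14 mm high. Origin at the centre of its underside, on the mat's top; axes parallel to the mat's. Its face towards the bay is 12 mm from its origin; a flush carton's middle is 87 mm from its origin along y.
- small_carton: Small cardboard carton, 55 x 45 x 65 mm, loose, standing beyond the mat's far long side. Leave it. Origin at the centre of its underside.
- label_roll: Roll of white paper labels lying flat on the worktop off the mat's -y end, 78 mm across, 34 mm high, loose. Leave it. Origin at the centre of its underside.
- date_stamp: Wooden hand stamp, 24 mm across, 64 mm tall, loose, standing upright on the worktop beyond the mat's far long side. Leave it. Origin at the centre of its underside.

How it is judged:
By the outcome, as a careful person would: the job done as asked, in the order asked, and still so for the second after the job is handed in, with the robot touching nothing.
It also fails if it takes over 43 s, if anything falls off the work surface, if the arm or the gripper's body presses on something with over 40 N, if the wrist force passes 120 N, or if a joint passes its speed limit or range.

ROBOT

A 7-joint arm with a two-finger parallel gripper is mounted at the origin on a cart in front of the work surface, level with it; the furniture and walls round the work are solid. World frame = base frame: x ahead of the robot, y to its left, z up, the work surface at z = 0. Lengths are in m, angles in rad, forces in N, time in s.
With the tool pointing down it reaches from about 0.425 to 0.825 m from the base axis. Payload 3.6 kg.
Tool frame: the origin (TCP) lies on the centre line of the jaws, within the pads' length; the fingertips stand 17 mm ahead of it and the grasp point (between the pads) lies 2 mm behind it (robot.tip_extent is the distance from the TCP to the fingertips, in m); z points along the fingers, y is the line along which they close (so a half turn about z gives the same grasp; the last joint's range is limited). The gripper opens to 93 mm and grips with 3 to 60 N. Pads are 15 mm wide; open, the fingers measure 128 mm over their backs; the gripper's body (75 mm by 188 mm) begins 65 mm behind the grasp point.
Start: joints at [-1.175, 0.615, -0.013, 1.423, 0.008, 1.103, -0.04], TCP at [0.266, 0.593, 0.236] pointing down, gripper open.
Joint ranges: [-3.12, 3.12], [-0.3, 2.06], [-1.34, 1.32], [0.26, 2.42], [-1.36, 4.5], [0.01, 1.98], [-2.84, 2.84]. Speed limits (rad/s): [2.79, 2.79, 3.14, 3.14, 3.14, 3.14, 3.14].

INTERFACE

Orientations are given as a rotation vector (axis times angle).
In Python, from bench import robot gives the robot as it stands.
- The arm moves only by the shell command python3 inch.py [FORCE], which reads ROWS from standard input. ROWS is a JSON list of rows, 1 to 20 of them, each an object with the fields finger_gap (the finger opening in m), xyz (a list: dx, dy, dz in normalised numbers (1 is 0.2 m)), r (a list: a rotation vector rx, ry, rz in parts of the range, where 1.0 means pi rad); a field left out counts as zero (the opening has to be given); each row shifts and turns the commanded pose from where the row before left it, along the tool's axes as they then stand; what a row does not reach is not made up. A row lasts 1/12 s, in which the tool goes at most 0.0417 m and 0.125 rad, less where a joint would pass 70% of its speed; a pose out of reach is approached as far as the arm can. The fingers move at their own pace and stop on an object; FORCE is the grip in N (left out, the last holds). Time passes only in rows, so rows that do not move let the fingers close. It prints the time, the measured TCP pose, the force, the opening and the grip force at its end. Input that does not fit is refused with a message, and nothing moves.
- robot.get_obs(): the state, without advancing time (a new reading comes with each control period).
- robot.get_image(name): name is "scene" or "top"; returns a dict with "color" (400x640x3 uint8, red, green, blue), "depth" (400x640 float32, m along the optical axis (not along the pixel's ray), 0 where there is no reading), "vertical_fov" (degrees; the focal length in pixels is half the picture's height over the tangent of half this angle, whatever the lens; pixels are square), "cx", "cy" (the principal point, pixels), "dist" ([k1, k2, p1, p2, k3] as OpenCV has them; the pictures are not rectified), "cam_to_world" (4x4, takes a point from camera to world coordinates). Camera axes: x right, y down, z forward; pixel columns grow to the right and rows downward; lengths in m; the calibration is good to about 2 mm. A picture is of the moment at which its call begins.
- robot.job_done(): hands the job in; it is judged then, once.
The state is a dict: "t": time; "joints": joint angles; "joint_velocities": joint speeds; "joint_efforts": joint torques, N m; "position": TCP position; "ee_rot": TCP orientation; "ft_force": force on the tool from outside, world axes, zero at the start; "wrist_torque": the same for the moment, N m; "grip_width": finger opening in m; "finger_force": force on a finger pad.
Only numpy, scipy, OpenCV 4.12 (cv2) and the standard library are available. Lean on these libraries where they do the work, as an engineer would, in place of code of your own. Each camera call takes 0.05 s, during which the arm holds its last target. There are 200 camera calls.

## Working session

There is one attempt and no reset: what is moved stays moved. The work goes in short steps, Python scripts to look and compute and a shell command to move; the robot and the scene stay as the last step left them, time stands still between calls to the robot, and variables do not carry over. Pictures are saved under pics/ and viewed, at most 10 in all, crops included, and the job is handed in when it is done.

```bash
ls; mkdir -p pics
cat > h.py <<'E'
import numpy as np, cv2
from bench import robot
def grab(name):
    im=robot.get_image(name); h,w=im["depth"].shape
    f=h/2/np.tan(np.radians(im["vertical_fov"])/2)
    K=np.array([[f,0,im["cx"]],[0,f,im["cy"]],[0,0,1]]); d=np.array(im["dist"],float)
    return im,K,d
def cloud(im,K,d):
    h,w=im["depth"].shape
    uv=np.stack(np.meshgrid(np.arange(w),np.arange(h)),-1).reshape(-1,1,2).astype(np.float64)
    n=cv2.undistortPoints(uv,K,d).reshape(h,w,2)
    z=im["depth"][...,None]; p=np.concatenate([n*z,z],-1)
    T=np.array(im["cam_to_world"]); return p@T[:3,:3].T+T[:3,3]
def save(im,fn): cv2.imwrite(fn,cv2.cvtColor(im["color"],cv2.COLOR_RGB2BGR))
E
python3 - <<'E'
from h import *
for n in("scene","top"):
    im,K,d=grab(n); save(im,f"pics/{n}0.png"); np.save(f"pics/{n}0.npy",cloud(im,K,d)); print(n,np.round(im["cam_to_world"],3).tolist())
o=robot.get_obs(); print(o["t"],o["position"],o["ee_rot"])
E
```

```text
bench.py
inch.py
pics
scene [[0.526, -0.531, 0.665, -0.058], [-0.851, -0.319, 0.418, -0.39], [-0.01, -0.785, -0.619, 0.624], [0.0, 0.0, 0.0, 1.0]]
top [[-0.028, -0.998, 0.055, 0.48], [-0.999, 0.03, 0.033, -0.036], [-0.035, -0.054, -0.998, 0.946], [0.0, 0.0, 0.0, 1.0]]
0.1 [0.2658251  0.59243606 0.2346244 ] [-0.65735702 -3.07161824  0.00349336]
```

View pics/scene0.png

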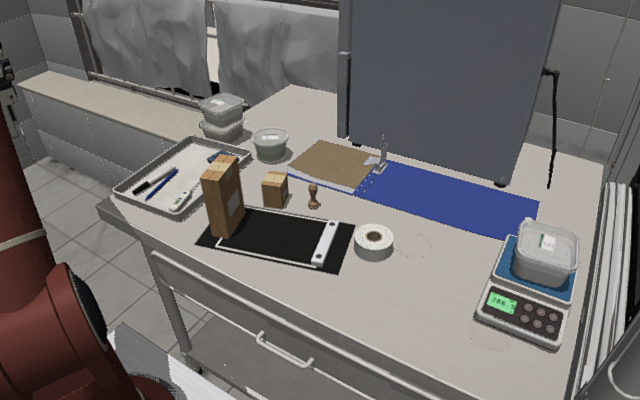

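View pics/top0.png

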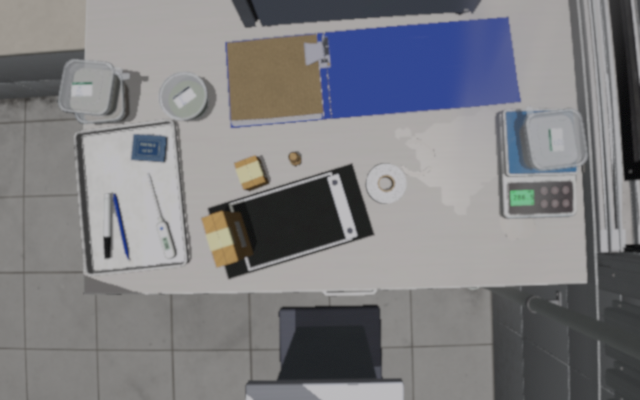

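The bay mat spans about (208–373, 165–277) in the top picture. The tall carton stands at its left (+y) end, with its top at (220,238). The bar is at (343,207), the small carton at (250,172), the stamp at (295,158) and the roll at (386,183).

Run:
```python
from h import *
P=np.load("pics/top0.npy"); im=cv2.imread("pics/top0.png")
S=np.load("pics/scene0.npy")
def rect(Q,n):
    r=cv2.minAreaRect((Q[:,:2]*1000).astype(np.float32)); b=cv2.boxPoints(r)
    print(n,len(Q),"c",np.round(r[0],1),"size",np.round(r[1],1),"ang",round(r[2],2),"z",np.round(np.median(Q[:,2])*1000,1)); print(np.round(b).tolist())
def sel(P,u0,u1,v0,v1,z0,z1,extra=None):
    m=np.zeros(P.shape[:2],bool); m[v0:v1,u0:u1]=1
    m&=(P[...,2]>z0)&(P[...,2]<z1)
    if extra is not None: m&=extra
    return P[m]
g=im.astype(int).sum(2)
rect(sel(P,190,260,190,280,.14,.17),"tall top")
rect(sel(P,325,362,168,248,.011,.03),"bar top")
dark=(g<150)
rect(sel(P,205,378,160,280,-.01,.012,dark),"mat dark")
rect(sel(P,232,272,150,192,.055,.08),"small")
rect(sel(P,285,303,148,168,.04,.08),"stamp")
rect(sel(P,362,412,160,206,.025,.05),"roll")
rect(sel(S,195,250,145,245,.143,.17),"tall top scene")
print("table z", np.median(P[215:250,420:480,2]),"mat z",np.median(P[200:230,270:320,2]))
```

```text
tall top 1267 c [449.9 166.4] size [91.3 40.9] ang 15.48 z 152.9
[[400.0, 174.0], [411.0, 134.0], [499.0, 159.0], [488.0, 198.0]]
bar top 785 c [503.9 -46.9] size [129.7  24. ] ang 15.43 z 16.8
[[438.0, -53.0], [445.0, -76.0], [570.0, -41.0], [563.0, -18.0]]
mat dark 7140 c [477.6  59.4] size [145.2 303.3] ang 15.4 z 2.9
[[367.0, 186.0], [448.0, -106.0], [588.0, -67.0], [507.0, 225.0]]
small 707 c [573.  129.2] size [55.5 46.3] ang 18.57 z 65.0
[[539.0, 142.0], [554.0, 98.0], [607.0, 116.0], [592.0, 160.0]]
stamp 97 c [600.3  44.7] size [19.3 18.7] ang 86.64 z 60.2
[[590.0, 36.0], [609.0, 35.0], [610.0, 54.0], [591.0, 55.0]]
roll 1118 c [ 545.4 -134. ] size [78.1 76.6] ang 87.5 z 33.7
[[505.0, -171.0], [582.0, -175.0], [585.0, -97.0], [509.0, -93.0]]
tall top scene 691 c [450.4 166.9] size [92.7 43.9] ang 14.79 z 153.3
[[400.0, 176.0], [411.0, 134.0], [501.0, 158.0], [490.0, 200.0]]
table z -0.0005249078465039414 mat z 0.0028883828110833343
```

The rows are not in the units I measure in: shifts go in shares of 0.2 m and turns go in shares of pi rad. I convert before sending: -0.0258 m is -0.129, -0.0228 m is -0.114.

```bash
echo '[{"finger_gap":0.04, "xyz":[-0.129, -0.114, 0]}, {"finger_gap":0.04, "xyz":[-0.129, -0.114, 0]}, {"finger_gap":0.04, "xyz":[-0.129, -0.114, 0]}, {"finger_gap":0.04, "xyz":[-0.129, -0.114, 0]}, {"finger_gap":0.04, "xyz":[-0.129, -0.114, 0]}, {"finger_gap":0.04, "xyz":[-0.129, -0.114, 0]}, {"finger_gap":0.04, "xyz":[-0.129, -0.114, 0]}, {"finger_gap":0.04, "xyz":[-0.129, -0.114, 0]}, {"finger_gap":0.04, "xyz":[-0.129, -0.114, 0]}, {"finger_gap":0.04, "xyz":[-0.129, -0.114, 0]}, {"finger_gap":0.04, "xyz":[-0.129, -0.114, 0]}, {"finger_gap":0.04, "xyz":[-0.129, -0.114, 0]}]' | python3 inch.py 20 && echo '[{"finger_gap":0.04, "r":[0, 0, 0.035]}, {"finger_gap":0.04, "r":[0, 0, 0.035]}, {"finger_gap":0.04, "r":[0, 0, 0.035]}, {"finger_gap":0.04, "r":[0, 0, 0.035]}, {"finger_gap":0.04, "r":[0, 0, 0.035]}, {"finger_gap":0.04, "r":[0, 0, 0.035]}, {"finger_gap":0.04, "r":[0, 0, 0.035]}, {"finger_gap":0.04, "r":[0, 0, 0.035]}, {"finger_gap":0.04}, {"finger_gap":0.04}]' | python3 inch.py
cat >> h.py <<'E'
from scipy.spatial.transform import Rotation as R
def to(x_lat,y_bar,z):
    "remaining motion to a bay-frame target (mm, relative to bar centre), in tool axes"
    a=np.radians(15.43); xm=np.array([np.cos(a),np.sin(a),0]); ym=np.array([-np.sin(a),np.cos(a),0])
    o=robot.get_obs(); p=np.array(o["position"])*1000; M=R.from_rotvec(o["ee_rot"]).as_matrix()
    bar=np.array([503.9,-46.9,0]); w=bar+x_lat*xm+y_bar*ym+np.array([0,0,z])
    Md=np.column_stack([-ym,-xm,[0,0,-1]]) if M[:2,1]@xm[:2]<0 else np.column_stack([ym,xm,[0,0,-1]])
    print("t",o["t"],"now bay",np.round([(p-bar)@xm,(p-bar)@ym,p[2]],1),"tool move mm",np.round(M.T@(w-p),1),"turn",np.round(R.from_matrix(M.T@Md).as_rotvec(),3),"F",np.round(o["ft_force"],1),"w",o["grip_width"])
E
python3 -c "
from h import *
to(4.6,272,122)"
```

```text
t: 1.1
position: [0.4367, 0.2149, 0.2354]
ee_rot: [-0.657, -3.071, 0.001]
ft_force: [0.2, 0.1, -0.0]
grip_width: 0.04
finger_force: 0.0
t: 1.93
position: [0.4362, 0.2166, 0.2354]
ee_rot: [-1.899, -2.502, 0.001]
ft_force: [-0.4, 0.4, -0.5]
grip_width: 0.0402
finger_force: 0.0
t 1.9333 now bay [  4.9 272.  235.4] tool move mm [ -0.   -0.2 113.4] turn [-0.001  0.     0.003] F [-0.4  0.4 -0.5] w 0.040157848314402965
```

Scaled: 0.0283 m is 0.1415, -0.01 m is -0.05.

```bash
echo '[{"finger_gap":0.04, "xyz":[0, 0, 0.1415]}, {"finger_gap":0.04, "xyz":[0, 0, 0.1415]}, {"finger_gap":0.04, "xyz":[0, 0, 0.1415]}, {"finger_gap":0.04, "xyz":[0, 0, 0.1415]}, {"finger_gap":0.04}, {"finger_gap":0.04, "xyz":[-0.05, 0, 0]}, {"finger_gap":0.04, "xyz":[-0.03, 0, 0]}, {"finger_gap":0.04, "xyz":[-0.02, 0, 0]}, {"finger_gap":0.04, "xyz":[-0.02, 0, 0]}, {"finger_gap":0.04, "xyz":[-0.02, 0, 0]}, {"finger_gap":0.04, "xyz":[-0.02, 0, 0]}, {"finger_gap":0.04, "xyz":[-0.02, 0, 0]}, {"finger_gap":0.04, "xyz":[-0.02, 0, 0]}, {"finger_gap":0.04}]' | python3 inch.py
python3 - <<'E'
from h import *
to(4.6,210,122); im,K,d=grab("scene"); save(im,"pics/s1.png")
E
```

```text
t: 3.1
position: [0.4475, 0.1769, 0.1225]
ee_rot: [1.905, 2.497, -0.001]
ft_force: [0.1, -0.3, -0.7]
grip_width: 0.0403
finger_force: 0.0
t 3.1 now bay [  5.1 230.8 122.5] tool move mm [-20.8  -0.5   0.5] turn [-0.     0.001 -0.002] F [ 0.1 -0.3 -0.7] w 0.04025358749499406
```

View pics/s1.png

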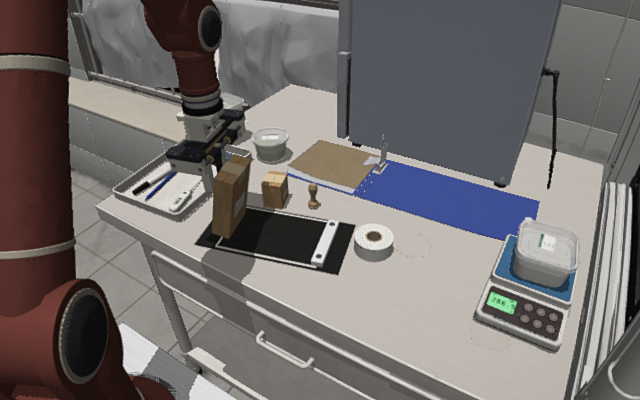

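The carton now leans towards the bar, with its top at (232,165) and its foot at (228,235), and is tipping over its front edge. I'll keep pushing.

Scaled: -0.005 m is -0.025.

```bash
echo '[{"finger_gap":0.04, "xyz":[-0.025, 0, 0]}, {"finger_gap":0.04, "xyz":[-0.025, 0, 0]}, {"finger_gap":0.04, "xyz":[-0.025, 0, 0]}, {"finger_gap":0.04, "xyz":[-0.025, 0, 0]}, {"finger_gap":0.04, "xyz":[-0.025, 0, 0]}, {"finger_gap":0.04}, {"finger_gap":0.04}, {"finger_gap":0.04}, {"finger_gap":0.04}, {"finger_gap":0.04}]' | python3 inch.py
python3 - <<'E'
from h import *
to(4.6,232,122); im,K,d=grab("scene"); save(im,"pics/s2.png")
E
```

```text
t: 3.98
position: [0.4537, 0.1543, 0.1224]
ee_rot: [-1.902, -2.5, -0.0]
ft_force: [0.2, -0.3, 0.2]
grip_width: 0.0403
finger_force: 0.0
t 3.9833 now bay [  5.2 207.3 122.4] tool move mm [24.7 -0.5  0.4] turn [-0. -0.  0.] F [ 0.2 -0.3  0.2] w 0.04031290975722694
```

View pics/s2.png

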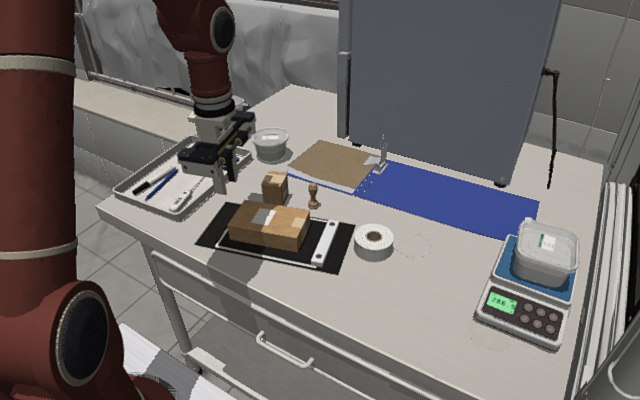

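The carton lies flat on the mat from (235,215) to (308,245), a short gap away from the bar at (327,243). I'll back off, then measure.

Scaled: 0.016 m is 0.08.

```bash
echo '[{"finger_gap":0.04, "xyz":[0.08, 0, 0]}, {"finger_gap":0.04, "xyz":[0.08, 0, 0]}, {"finger_gap":0.04}]' | python3 inch.py
python3 - <<'E'
from h import *
a=np.radians(15.43); A=np.array([[np.cos(a),np.sin(a)],[-np.sin(a),np.cos(a)]])
for n in("scene","top"):
    im,K,d=grab(n); P=cloud(im,K,d).reshape(-1,3); B=(P[:,:2]*1000-[503.9,-46.9])@A.T
    m=(P[:,2]>.038)&(P[:,2]<.05)&(abs(B[:,0])<64)&(B[:,1]>0)&(B[:,1]<216)
    r=cv2.minAreaRect(B[m].astype(np.float32)); print(n,m.sum(),r,np.percentile(B[m],[1,99],axis=0).round(1),np.median(P[m,2]))
    print(np.round(cv2.boxPoints(r)).tolist())
to(4.6,232,29)
E
```

```text
t: 4.28
position: [0.4443, 0.1884, 0.1223]
ee_rot: [-1.895, -2.503, -0.002]
ft_force: [0.6, 0.5, 0.5]
grip_width: 0.04
finger_force: 0.0
scene 2123 ((6.467235565185547, 124.13275146484375), (94.11515045166016, 150.61993408203125), 0.4157932698726654) [[-39.   49.5]
 [ 50.9 196.4]] 0.04297802551505092
[[-41.0, 199.0], [-40.0, 48.0], [54.0, 49.0], [53.0, 200.0]]
top 3575 ((6.180419921875, 123.69452667236328), (90.10985565185547, 151.21469116210938), 0.734967052936554) [[-38.   49.5]
 [ 50.3 197. ]] 0.04292584063255356
[[-40.0, 199.0], [-38.0, 48.0], [52.0, 49.0], [50.0, 200.0]]
t 4.3833 now bay [  5.1 239.2 122.4] tool move mm [-7.1 -0.5 93.4] turn [-0.     0.     0.001] F [-0.2 -0.8  0.2] w 0.04016259547511178
```

Scaled: 0.03 m is 0.15, 0.001 m is 0.005.

```bash
echo '[{"finger_gap":0.04, "xyz":[0, 0.005, 0.15]}, {"finger_gap":0.04, "xyz":[0, 0, 0.15]}, {"finger_gap":0.04, "xyz":[0, 0, 0.15]}, {"finger_gap":0.04}, {"finger_gap":0.04, "xyz":[-0.06, 0, 0]}, {"finger_gap":0.04, "xyz":[-0.06, 0, 0]}, {"finger_gap":0.04, "xyz":[-0.025, 0, 0]}, {"finger_gap":0.04, "xyz":[-0.025, 0, 0]}, {"finger_gap":0.04, "xyz":[-0.025, 0, 0]}, {"finger_gap":0.04, "xyz":[-0.025, 0, 0]}, {"finger_gap":0.04, "xyz":[-0.025, 0, 0]}, {"finger_gap":0.04, "xyz":[-0.025, 0, 0]}, {"finger_gap":0.04, "xyz":[-0.025, 0, 0]}, {"finger_gap":0.04}]' | python3 inch.py
cat > m.py <<'E'
from h import *
a=np.radians(15.43); A=np.array([[np.cos(a),np.sin(a)],[-np.sin(a),np.cos(a)]])
for n in("scene","top"):
    im,K,d=grab(n); P=cloud(im,K,d).reshape(-1,3); B=(P[:,:2]*1000-[503.9,-46.9])@A.T
    m=(P[:,2]>.038)&(P[:,2]<.046)&(abs(B[:,0]-6)<54)&(B[:,1]>0)&(B[:,1]<210)
    r=cv2.minAreaRect(B[m].astype(np.float32)); print(n,m.sum(),np.percentile(B[m],[.5,99.5],axis=0).round(1)); print(np.round(cv2.boxPoints(r),1).tolist())
to(6,169.5,32)
E
python3 m.py
```

```text
t: 5.55
position: [0.4624, 0.1268, 0.0325]
ee_rot: [1.905, 2.497, -0.001]
ft_force: [0.4, -0.1, -0.7]
grip_width: 0.0401
finger_force: 0.0
scene 2238 [[-40.8  20.4]
 [ 50.2 183.5]]
[[-42.5, 20.5], [50.900001525878906, 19.5], [52.70000076293945, 190.10000610351562], [-40.79999923706055, 191.10000610351562]]
top 3166 [[-39.7  20.2]
 [ 49.4 158.4]]
[[-40.29999923706055, 19.399999618530273], [49.79999923706055, 19.299999237060547], [50.099998474121094, 169.0], [-40.0, 169.10000610351562]]
t 5.65 now bay [  5.9 179.   32.3] tool move mm [-9.5  0.1  0.3] turn [-0.001  0.001 -0.001] F [0.3 0.7 0.7] w 0.03978047654057454
```

Scaled: -0.0015 m is -0.0075.

```bash
echo '[{"finger_gap":0.04, "xyz":[-0.0075, 0, 0]}, {"finger_gap":0.04, "xyz":[-0.0075, 0, 0]}, {"finger_gap":0.04, "xyz":[-0.0075, 0, 0]}, {"finger_gap":0.04, "xyz":[-0.0075, 0, 0]}, {"finger_gap":0.04}]' | python3 inch.py; echo '[{"finger_gap":0.04, "xyz":[-0.005, 0, 0]}, {"finger_gap":0.04}]' | python3 inch.py;echo '[{"finger_gap":0.04, "xyz":[-0.005, 0, 0]}, {"finger_gap":0.04}]' | python3 inch.py; python3 m.py
```

```text
t: 6.07
position: [0.4635, 0.1219, 0.0323]
ee_rot: [1.904, 2.499, -0.001]
ft_force: [0.4, -0.1, -0.0]
grip_width: 0.0399
finger_force: 0.0
t: 6.23
position: [0.4638, 0.1212, 0.0324]
ee_rot: [1.904, 2.499, -0.0]
ft_force: [-0.8, -0.3, -0.1]
grip_width: 0.0396
finger_force: 0.1
t: 6.4
position: [0.4641, 0.1204, 0.0325]
ee_rot: [1.903, 2.499, -0.0]
ft_force: [0.3, -0.5, -0.6]
grip_width: 0.0402
finger_force: 0.2
scene 2240 [[-40.2  13.8]
 [ 50.3 174.5]]
[[-43.79999923706055, 181.0], [-41.400001525878906, 12.300000190734863], [53.099998474121094, 13.699999809265137], [50.599998474121094, 182.39999389648438]]
top 3159 [[-39.3  13.7]
 [ 49.7 151. ]]
[[-39.79999923706055, 162.6999969482422], [-39.79999923706055, 12.800000190734863], [50.20000076293945, 12.800000190734863], [50.20000076293945, 162.6999969482422]]
t 6.5 now bay [  6.2 171.8  32.5] tool move mm [-2.3 -0.2  0.5] turn [-0.  0. -0.] F [-0.   0.9 -0.3] w 0.039946044992244
```

Scaled: -0.0007 m is -0.0035.

```bash
for i in 1; do echo '[{"finger_gap":0.04, "xyz":[-0.0035, 0, 0]}, {"finger_gap":0.04}]' | python3 inch.py|grep -E 'pos|ft'; done; echo '[{"finger_gap":0.04, "xyz":[-0.0035, 0, 0]}, {"finger_gap":0.04}]' | python3 inch.py|grep -E 'pos|ft'; echo '[{"finger_gap":0.04, "xyz":[-0.0035, 0, 0]}, {"finger_gap":0.04}]' | python3 inch.py|grep -E 'pos|ft';python3 m.py
```

```text
position: [0.4643, 0.1199, 0.0325]
ft_force: [-0.6, 0.9, -0.5]
position: [0.4644, 0.1194, 0.0325]
ft_force: [-0.8, 1.7, 0.5]
position: [0.4644, 0.1193, 0.0325]
ft_force: [-1.3, 2.9, 0.9]
scene 2240 [[-40.   12.8]
 [ 50.3 174.2]]
[[-41.20000076293945, 179.10000610351562], [-40.400001525878906, 11.899999618530273], [52.5, 12.300000190734863], [51.70000076293945, 179.5]]
top 3162 [[-39.3  12.7]
 [ 49.6 149.7]]
[[-39.900001525878906, 161.8000030517578], [-39.79999923706055, 11.800000190734863], [50.29999923706055, 11.899999618530273], [50.20000076293945, 161.89999389648438]]
t 7.1 now bay [  6.1 170.7  32.5] tool move mm [-1.2 -0.1  0.5] turn [-0.    -0.001  0.001] F [-0.6  2.9  0.1] w 0.03960859584908915
```

Contact with the bar is confirmed: the force is rising and motion has stopped. One more small press to settle it flush, then retreat.

Scaled: -0.001 m is -0.005.

```bash
echo '[{"finger_gap":0.04, "xyz":[-0.005, 0, 0]}, {"finger_gap":0.04, "xyz":[-0.005, 0, 0]}, {"finger_gap":0.04}]' | python3 inch.py|grep -E 'pos|ft'; echo '[{"finger_gap":0.04, "xyz":[0.025, 0, 0]}, {"finger_gap":0.04, "xyz":[0.075, 0, 0]}, {"finger_gap":0.04, "xyz":[0.15, 0, 0]}, {"finger_gap":0.04, "xyz":[0.075, 0, -0.15]}, {"finger_gap":0.04, "xyz":[0, 0, -0.175]}, {"finger_gap":0.04, "xyz":[0, 0, -0.175]}, {"finger_gap":0.04, "xyz":[0, 0, -0.175]}, {"finger_gap":0.04, "xyz":[0.15, 0, -0.15]}, {"finger_gap":0.04, "xyz":[0.15, 0, 0]}, {"finger_gap":0.04}, {"finger_gap":0.04}]' | python3 inch.py; python3 m.py
python3 - <<'E'
from h import *
im,K,d=grab("top"); save(im,"pics/t3.png")
E
```

```text
position: [0.4644, 0.1193, 0.0325]
ft_force: [-2.6, 8.0, 1.3]
t: 8.27
position: [0.4318, 0.2373, 0.1971]
ee_rot: [1.899, 2.501, 0.001]
ft_force: [-0.1, -1.5, 0.7]
grip_width: 0.0404
finger_force: 0.0
scene 2190 [[-39.8  12.9]
 [ 50.5 162.2]]
[[-40.79999923706055, 12.199999809265137], [52.599998474121094, 12.199999809265137], [52.599998474121094, 163.3000030517578], [-40.79999923706055, 163.3000030517578]]
top 3472 [[-39.3  12.8]
 [ 49.7 161.3]]
[[-39.900001525878906, 12.0], [50.20000076293945, 11.899999618530273], [50.29999923706055, 162.10000610351562], [-39.900001525878906, 162.10000610351562]]
t 8.3667 now bay [  5.8 290.5 196.4] tool move mm [-120.6    0.6  164.6] turn [-0.001  0.002 -0.002] F [ 0.6 -0.6  0.4] w 0.03980386096163712
```

View pics/t3.png

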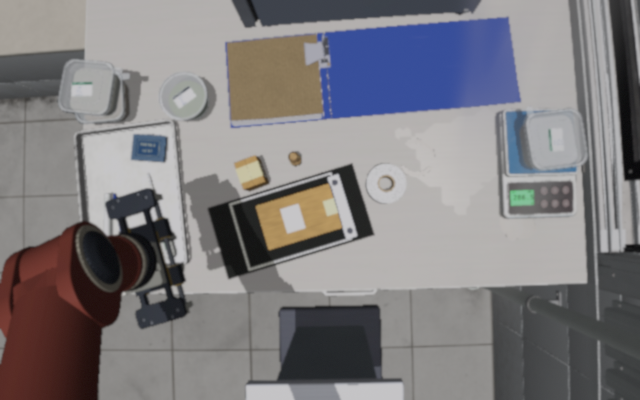

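The carton lies flat inside the outline at (300,217), flush against the bar at (343,207). The small carton, stamp and roll haven't moved, and the arm is clear.

```bash
python3 -c "
from bench import robot
print(robot.job_done())"
```

```text
the job is handed in; nothing more can be done
None
```

I tipped the tall carton flat inside the outline and pushed it until its end sat flush against the stop bar (within about 1 mm by the cameras). The arm is clear, the other items are where they were, and I handed the job in at about 8.5 s.

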